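# Pile two cased coins on the revolving stand and hold it turned to the customer

## Robot

A 7-joint arm with a two-finger parallel gripper is mounted at the origin on the work surface. World frame = base frame: x ahead of the robot, y to its left, z up, the work surface at z = 0. Lengths are in mm, angles in rad, forces in N, time in s.
With the tool pointing down it reaches from about 400 to 875 mm from the base axis. Payload 4.4 kg.
Tool frame: the origin (TCP) lies midway between the tips of the shut fingers; the grasp point (between the pads) lies 19 mm behind it (ctrl.grip_point_offset is the distance from the TCP to the grasp point, in mm); z points along the fingers, y is the line along which they close (so a half turn about z gives the same grasp; the last joint's range is limited). The gripper opens to 85 mm and grips with 20 to 120 N. Pads are 22 mm wide; open, the fingers measure 114 mm over their backs; the gripper's body (76 mm by 85 mm) begins 54 mm behind the grasp point. The pads swing forward as they close: fully open they stand 13 mm farther back than shut.
Start: joints at [-1.3, 0.628, 0.038, 1.517, -0.027, 0.996, -0.02], TCP at [214.781, 613.504, 231.313] pointing down, gripper open.
Joint ranges: [-3.06, 3.06], [-0.37, 2.12], [-1.25, 1.32], [0.18, 2.47], [-1.1, 4.24], [0.23, 1.98], [-2.94, 2.94]. Speed limits (rad/s): [2.57, 2.57, 3.14, 3.14, 3.14, 3.14, 3.14].

## Interface

Orientations are given as [roll, pitch, yaw] about the fixed x, y, z axes, in that order (R = Rz(yaw) Ry(pitch) Rx(roll)).
In Python, from cell import ctrl gives the robot as it stands.
- The arm moves only by the tool nudge_tcp, called as name(argument=value, ...), one argument or row to a line, values as JSON. Schema: {"type":"object","properties":{"offsets":{"type":"array","items":{"type":"array","items":{"type":"array","items":{"type":"number"},"minItems":7,"maxItems":7},"minItems":1,"maxItems":12},"minItems":1,"maxItems":1},"only":{"type":"string"},"quiet":{"type":"boolean"},"lines":{"type":"string"}},"required":["offsets"],"additionalProperties":false}. offsets is a list that holds a single list of rows (three levels of brackets), with 1 to 12 rows, each of 7 numbers: dx, dy, dz in mm, then a rotation vector rx, ry, rz in rad, then the finger opening in mm; each row shifts and turns the commanded pose from where the row before left it, along the tool's axes as they then stand; what a row does not reach is not made up. A row lasts 1/10 s, in which the tool goes at most 50 mm and 0.15 rad, less where a joint would pass 70% of its speed; a pose out of reach is approached as far as the arm can. The fingers move at their own pace and stop on an object; the grip force is fixed at half the most. Time passes only in rows, so rows that do not move let the fingers close. The tool returns the time, the measured TCP pose, the force, the opening and the grip force at its end. only (a regular expression) keeps the lines of the reply that match it, lines (a string "A,B") keeps lines A to B, and quiet returns only ok. Input that does not fit is refused with a message, and nothing moves.
- ctrl.read_state(): the state, without advancing time (a new reading comes with each control period).
- ctrl.get_image(name): name is "side" or "top" or "wrist"; returns the picture (420x560x3 uint8, blue, green, red); there is no depth.
- ctrl.calibration(name): a dict with "fx", "fy", "cx", "cy" (pixels), "k1" (the pictures are not rectified: a ray, as slopes to the right and down, at radius r is drawn at 1 + k1 r^2 times it, then the intrinsics apply), "rvec" (rotation vector, rad) and "tvec" (3), from world to camera coordinates, as OpenCV has them; the wrist camera has in their place "hand_eye" (4x4, takes a point from camera to tool coordinates, whose origin is the TCP and whose axes are the flange's). Camera axes: x right, y down, z forward; pixel columns grow to the right and rows downward; lengths in mm; the calibration is good to about 2 mm. A picture is of the moment at which its call begins: read the wrist's pose just before it. calibration takes no time and is no camera call.
- ctrl.finish_job(): hands the job in; it is judged then, once.
The state is a dict: "clock": time; "qpos": joint angles; "qd": joint speeds; "tau": joint torques, N m; "eef_pos": TCP position; "tool_rot": TCP orientation; "force": force on the tool from outside, world axes, zero at the start; "torque": the same for the moment, N m; "width": finger opening in mm; "gripper_force": force on a finger pad.
Only numpy, scipy, OpenCV 4.12 (cv2) and the standard library are available. Lean on these libraries where they do the work, as an engineer would, in place of code of your own. Each camera call takes 0.05 s, during which the arm holds its last target. There are 200 camera calls.

## Task

Stack the two loose clear coin cases in a square, neat pile, flat on the empty felt plinth of the revolving stand, long sides across, setting them down without dropping them. Then turn the stand by the carry handle in its middle until the pile faces the front, centred behind the sloping ticket ledge of the base, and keep hold of the handle so that the stand cannot swing: finish while still gripping it, with the stand at rest. Leave the cased medal, the loupe, the ring tray and the tilting bin as they are.

Things in the scene. Friction and masses are not known exactly. Their poses are not given: they have to be found in the camera images.
- case_a: one of two equal loose coin cases, a flat clear plastic block with a dark insert, a white label and a silvery coin, 58 mm (its x) by 84 mm (its y) by 14 mm high, about 75 g, lying flat on the table. Origin: centre of its underside; z up. Either case may be the lower one, and either end may point outward.
- case_b: the other coin case, equal to the first in size and make. Origin: centre of its underside.
- stand: the fixed base of the revolving stand, a heavy steel disc of 105 mm radius, 16 mm high, that does not shift. Origin: centre of its underside, on the deck's turning axis. Its +x axis points to its front (the customer's side), where a sloping ticket ledge with a blank white card, 90 mm wide, sticks out to 178 mm from the axis, at most 32 mm high.
- deck (a joint): turning angle (rad) of the deck, a dark wooden disc of 130 mm radius, top 34 mm above the table. It turns both ways without stops on a light bearing (about 0.06 N m of friction) and stays where it is left; positive is anticlockwise from above. At 0 and each full turn the plinth is centred behind the ticket ledge.
- plinth_top (a point): centre of the top of the empty plinth on the deck, 85 mm from the turning axis, 40 mm above the table: a grey felt block, 48 mm radially by 74 mm across, 6 mm high; a case laid squarely on it, long side across, overhangs 5 mm all round. Site x points outward from the axis. Fixed coin tubes stand on the deck 115 degrees to either side (112 mm high, 44 mm wide), a low dish behind the handle.
- handle_grip (a point): middle of the carry handle's bar, on the turning axis, 110 mm above the table. The wooden bar is 12 mm thick, 16 mm high and 90 mm long, fixed to the deck; it runs along the point's y axis, crosswise to the direction of the plinth. Two thin legs (9 mm) stand under it 38 mm either side of its middle; between them it is open below.
- medal: bystander: bronze medal in a flat square clear case, 95 by 95 by 24 mm, clearly bigger than the coin cases. Origin: centre of its underside.
- loupe: bystander: amber glass loupe with a dark steel top ring, 48 mm wide, 40 mm high, standing. Origin: centre of its underside.
- ring_tray: bystander: white ceramic ring dish, 110 mm wide, with a cone in its middle, 47 mm high. Origin: centre of its underside.
- bin (a joint): bystander: tilt (rad) of the steel bin on its pivot bracket at the left of the table, about 150 by 190 by 110 mm, pivot 135 mm above the table; 0 is upright, it grows as the bin swings forward.

How it is judged (in metres and radians):
On the way, in this order (a step that is already met when the one before it is completed fails the run):
1. both cases lie in a square pile on the plinth, let go and at rest, with the plinth still turned well away from the front (((horizontal distance between case_a and plinth_top below 0.012 m and z of case_a in the frame of plinth_top between -0.004 and 0.004 m and angle between the y axis of case_a and the y axis of plinth_top, either way round below 0.16 rad and horizontal distance between case_b and case_a below 0.006 m and z of case_b in the frame of case_a between 0.01 and 0.018 m and angle between the y axis of case_b and the y axis of case_a, either way round below 0.1 rad and angle between each of case_b, case_a's own z axis and vertical below 0.06 rad) or (horizontal distance between case_b and plinth_top below 0.012 m and z of case_b in the frame of plinth_top between -0.004 and 0.004 m and angle between the y axis of case_b and the y axis of plinth_top, either way round below 0.16 rad and horizontal distance between case_a and case_b below 0.006 m and z of case_a in the frame of case_b between 0.01 and 0.018 m and angle between the y axis of case_a and the y axis of case_b, either way round below 0.1 rad and angle between each of case_a, case_b's own z axis and vertical below 0.06 rad)) and contact force between the fingers and case_a below 0.1 N and contact force between the fingers and case_b below 0.1 N and linear speed of each of case_a, case_b below 0.03 m/s and x of plinth_top in the frame of stand below 0.07 m), for 0.2 s.
2. the fingers grip the handle while the plinth is still away from the front (contact force between the fingers and deck_c0 above 5 N and x of plinth_top in the frame of stand below 0.07 m), for 0.1 s.
3. the pile faces the front and the fingers grip the handle (y of plinth_top in the frame of stand between -0.012 and 0.012 m and x of plinth_top in the frame of stand above 0.07 m and contact force between the fingers and deck_c0 above 5 N and ((horizontal distance between case_a and plinth_top below 0.012 m and z of case_a in the frame of plinth_top between -0.004 and 0.004 m and angle between the y axis of case_a and the y axis of plinth_top, either way round below 0.16 rad and horizontal distance between case_b and case_a below 0.006 m and z of case_b in the frame of case_a between 0.01 and 0.018 m and angle between the y axis of case_b and the y axis of case_a, either way round below 0.1 rad and angle between each of case_b, case_a's own z axis and vertical below 0.06 rad) or (horizontal distance between case_b and plinth_top below 0.012 m and z of case_b in the frame of plinth_top between -0.004 and 0.004 m and angle between the y axis of case_b and the y axis of plinth_top, either way round below 0.16 rad and horizontal distance between case_a and case_b below 0.006 m and z of case_a in the frame of case_b between 0.01 and 0.018 m and angle between the y axis of case_a and the y axis of case_b, either way round below 0.1 rad and angle between each of case_a, case_b's own z axis and vertical below 0.06 rad))), for 0.2 s.
At the end, for the whole second after the job is handed in: One case flat on the plinth (12 mm, 0.16 rad), the other flat on it (6 mm, 0.10 rad), fingers off both; plinth centre within 12 mm sideways (about 8 degrees) of the ledge's middle line; deck at rest (under 0.05 rad/s); fingers grip the handle with over 5 N (all of step 3 and contact force between the fingers and case_a below 0.1 N and contact force between the fingers and case_b below 0.1 N and linear speed of each of case_a, case_b below 0.03 m/s and velocity of joint deck between -0.05 and 0.05 rad/s); the arm keeps its last pose, push and grip.
It fails at once if a case is dropped or thrown (in the air, untouched, faster than 0.55 m/s: a fall of some 15 mm) ((contact force between anything else and case_a below 0.02 N and linear speed of case_a above 0.55 m/s) or (contact force between anything else and case_b below 0.02 N and linear speed of case_b above 0.55 m/s)).
It fails at once if the medal, the loupe or the ring tray is pushed away by more than 20 mm, or the bin tilted (distance of any of medal, loupe, ring_tray from where it was at the start of the episode above 0.02 m or value of joint bin above 0.2 rad).
It also fails if it takes over 72 s, if anything falls off the work surface, if the arm or the gripper's body presses on something with over 40 N, if the wrist force passes 120 N, or if a joint passes its speed limit or range.

## Working session

There is one attempt and no reset: what is moved stays moved. The work goes in short steps, Python scripts to look and compute and a tool call to move; the robot and the scene stay as the last step left them, time stands still between calls to the robot, and variables do not carry over. Pictures are saved under pics/ and viewed, at most 12 in all, crops included, and the job is handed in when it is done.

```bash
ls; mkdir -p pics; python3 - <<'E'
from cell import ctrl
import cv2,numpy as np
print(ctrl.read_state())
for n in ("side","top","wrist"): print(n,ctrl.calibration(n))
s=ctrl.get_image("top");cv2.imwrite("pics/top0.png",s)
s=ctrl.get_image("side");cv2.imwrite("pics/side0.png",s)
E
```

```text
cell.py
pics
{'clock': 0.0, 'qpos': array([-1.29984269,  0.62933848,  0.03844836,  1.51836032, -0.02699039,
        0.99627031, -0.02001388]), 'qd': array([-0.00026362, -0.0003792 , -0.00047581, -0.00020329, -0.00113819,
       -0.0010947 ,  0.00043467]), 'tau': array([-1.88420408e-04, -5.63402617e+01,  1.22650132e+00, -1.93443650e+01,
        1.11748188e-02,  1.06459914e-02, -1.32197997e-05]), 'eef_pos': array([214.55295303, 612.92247448, 230.39660279]), 'tool_rot': array([-3.13973475e+00,  3.56696022e-05,  2.80482539e+00]), 'force': array([-0.67743153,  0.80822175, -0.49268037]), 'torque': array([-0.02068301,  0.04251605,  0.0009979 ]), 'gripper_force': 0.0, 'width': 85.32396241895916}
side {'fx': 384.8362543013344, 'fy': 384.8362543013344, 'cx': 277.8539274255779, 'cy': 209.7515099797931, 'k1': -0.042740560904304066, 'rvec': array([ 2.0920053 , -0.09493245,  0.05224507]), 'tvec': array([-523.98704317,  119.187865  , 1100.35204999])}
top {'fx': 426.35207320491816, 'fy': 426.35207320491816, 'cx': 275.996818446061, 'cy': 213.20293785932873, 'k1': -0.13188052884858406, 'rvec': array([ 2.14303661, -2.20483864,  0.0379974 ]), 'tvec': array([  30.41517358,  558.28779635, 1259.73031827])}
wrist {'fx': 295.3854753113042, 'fy': 295.3854753113042, 'cx': 271.3995716701814, 'cy': 209.86317237188857, 'k1': -0.014818119449567235, 'hand_eye': array([[ 1.11962891e-03, -9.61999273e-01, -2.73049711e-01,
         6.90239706e+01],
       [ 9.99999360e-01,  1.03197885e-03,  4.64623381e-04,
        -9.79817796e-02],
       [-1.65185827e-04, -2.73050056e-01,  9.61999813e-01,
        -1.41261716e+02],
       [ 0.00000000e+00,  0.00000000e+00,  0.00000000e+00,
         1.00000000e+00]])}
```

View pics/top0.png

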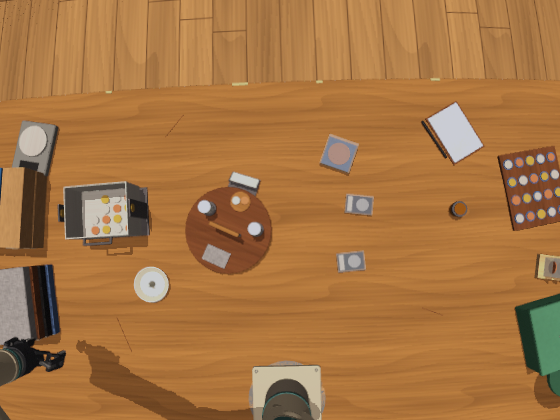

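View pics/side0.png

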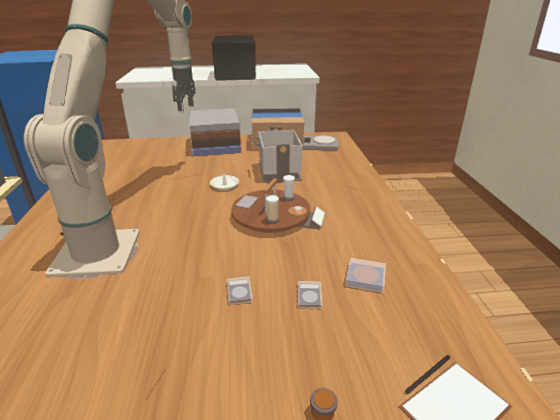

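The top view shows the two coin cases at (359,205) and (351,262), the medal at (339,155), the stand centred near (228,230) with the plinth at (216,256), and the ledge at (244,183). The plinth is about 174° from the front. The loupe is at (458,210), the ring dish at (152,285), and the bin at the left.

```bash
cat > lib.py <<'E'
from cell import ctrl
import cv2,numpy as np
from scipy.spatial.transform import Rotation as Ro
def tool():
    s=ctrl.read_state(); return np.array(s["eef_pos"]),Ro.from_euler("xyz",s["tool_rot"]).as_matrix()
def cam(name,pose=None):
    c=ctrl.calibration(name)
    if name=="wrist":
        p,R=pose; H=c["hand_eye"]; return c,R@H[:3,:3],R@H[:3,3]+p
    R=cv2.Rodrigues(c["rvec"])[0]; return c,R.T,-R.T@c["tvec"]
def ray(px,name,pose=None):
    c,R,o=cam(name,pose); px=np.atleast_2d(px).astype(float)
    K=np.array([[c["fx"],0,c["cx"]],[0,c["fy"],c["cy"]],[0,0,1]])
    n=cv2.undistortPoints(px[:,None],K,np.array([c["k1"],0,0,0.]))[:,0]
    return o,np.c_[n,np.ones(len(n))]@R.T
def plane(px,z,name,pose=None):
    o,d=ray(px,name,pose); return (o+d*((z-o[2])/d[:,2])[:,None])[:,:2]
def project(P,name,pose=None):
    c,R,o=cam(name,pose); q=(np.atleast_2d(P)-o)@R; n=q[:,:2]/q[:,2:]
    n*=1+c["k1"]*(n**2).sum(1,keepdims=True); return n*c["fx"]+[c["cx"],c["cy"]]
def delta(target,yaw=None):
    "shift in tool axes to world target (TCP); tool-z turn to have the closing axis at world angle yaw (mod pi)"
    p,R=tool(); d=R.T@(np.array(target,float)-p); out=[d.round(1).tolist()]
    if yaw is not None:
        cur=np.arctan2(R[1,1],R[0,1]); out+=[-round(((yaw-cur+np.pi/2)%np.pi-np.pi/2),3)]
    return out
E
python3 - <<'E'
from lib import *
def s(l,p,z): print(l,plane(p,z,"top").round(0).tolist())
s("A,B",[(359,205),(351,262)],14); s("plinth",[(216,256)],40); s("medal",[(339,155)],24);s("deckcentre",[(228.5,230)],34); s("ledge",[(244,183)],25); s("tubes",[(206,207),(255,229)],112);s("handle",[(226,230)],118)
print(plane([(458,210)],40,"top"),plane([(152,285)],20,"top"))
E
```

```text
A,B [[577.0, -236.0], [407.0, -205.0]]
plinth [[436.0, 195.0]]
medal [[729.0, -180.0]]
deckcentre [[512.0, 156.0]]
ledge [[652.0, 108.0]]
tubes [[576.0, 208.0], [511.0, 71.0]]
handle [[510.0, 152.0]]
[[ 551.1138108  -529.63428698]] [[351.63562611 396.79736754]]
```

```bash
python3 - <<'E'
from lib import *
print(delta([470,175,260]))
E
```

```text
[[-385.8, -329.0, -29.0]]
```

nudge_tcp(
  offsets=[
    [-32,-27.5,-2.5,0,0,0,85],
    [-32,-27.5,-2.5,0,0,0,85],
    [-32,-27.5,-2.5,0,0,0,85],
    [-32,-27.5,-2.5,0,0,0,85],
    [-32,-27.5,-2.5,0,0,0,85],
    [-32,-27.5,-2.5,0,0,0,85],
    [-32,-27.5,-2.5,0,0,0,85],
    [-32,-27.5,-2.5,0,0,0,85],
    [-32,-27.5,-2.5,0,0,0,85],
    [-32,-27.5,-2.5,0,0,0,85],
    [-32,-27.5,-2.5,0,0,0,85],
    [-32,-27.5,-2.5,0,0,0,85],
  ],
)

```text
refused: offsets: the value is too long (schema: maxItems 1). Nothing was moved.
```

The error is about the shape of the input: a list holding one list of rows, three levels of brackets. Fixing that and sending the same move.

nudge_tcp(
  offsets=[
    [[-32,-27.5,-2.5,0,0,0,85],[-32,-27.5,-2.5,0,0,0,85],[-32,-27.5,-2.5,0,0,0,85],[-32,-27.5,-2.5,0,0,0,85],[-32,-27.5,-2.5,0,0,0,85],[-32,-27.5,-2.5,0,0,0,85],[-32,-27.5,-2.5,0,0,0,85],[-32,-27.5,-2.5,0,0,0,85],[-32,-27.5,-2.5,0,0,0,85],[-32,-27.5,-2.5,0,0,0,85],[-32,-27.5,-2.5,0,0,0,85],[-32,-27.5,-2.5,0,0,0,85]],
  ],
)

```text
clock: 1.3
eef_pos: [468.6, 173.5, 261.2]
tool_rot: [-3.141, -0.0, 2.805]
force: [0.6, 0.0, 0.1]
width: 84.8
gripper_force: 0.0
```

```bash
python3 - <<'E'
from lib import *
ps=tool(); im=ctrl.get_image("wrist"); cv2.imwrite("pics/w1.png",im); np.savez("w1.npz",p=ps[0],R=ps[1]); print(ctrl.read_state()["qpos"].round(2))
E
```

```text
[-0.47  0.38  0.1   1.89 -0.04  0.87  0.87]
```

View pics/w1.png

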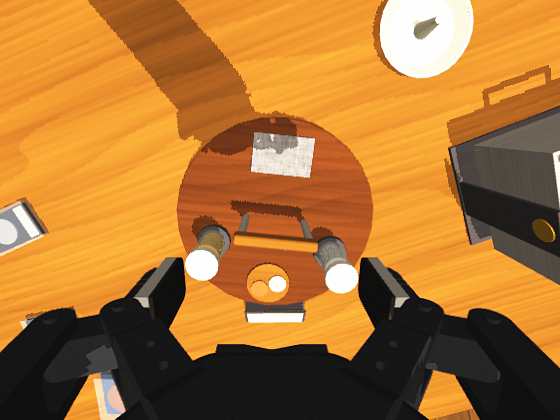

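The wrist view shows the plinth with corners near (255,132), (315,139), (310,178) and (250,171). The handle bar runs from (235,239) to (318,246), and the ledge card is at (275,317). I'll measure these.

```bash
python3 - <<'E'
from lib import *
im=cv2.imread("pics/w1.png"); d=np.load("w1.npz"); ps=(d["p"],d["R"])
h=cv2.cvtColor(im,cv2.COLOR_BGR2HSV)
def blob(m,box):
    x0,y0,x1,y1=box; k=np.zeros_like(m); k[y0:y1,x0:x1]=m[y0:y1,x0:x1]
    k=cv2.morphologyEx(k,cv2.MORPH_CLOSE,np.ones((3,3)))
    c=max(cv2.findContours(k,0,1)[0],key=cv2.contourArea); return c
m=((h[...,1]<70)*255).astype(np.uint8)
c=blob(m,(238,122,325,188))
q=cv2.boxPoints(cv2.minAreaRect(c)); print("plinth px",q.round(0).tolist())
P=plane(q,40,"wrist",ps); 
hullw=plane(c[:,0],40,"wrist",ps).astype(np.float32); r=cv2.minAreaRect(hullw); print("plinth w",r)
bm=((h[...,0]>8)&(h[...,0]<25)&(h[...,1]>120)&(h[...,2]>120)).astype(np.uint8)*255
c=blob(bm,(228,228,325,255)); q=cv2.boxPoints(cv2.minAreaRect(c)); print("bar px",q.round(0).tolist(),cv2.contourArea(c))
r2=cv2.minAreaRect(plane(c[:,0],118,"wrist",ps).astype(np.float32)); print("bar w",r2)
# white card corners / tube tops
wm=((h[...,1]<30)&(h[...,2]>215)).astype(np.uint8)*255
for b in ((183,245,222,284),(322,258,361,296)):
    c=blob(wm,b); e=cv2.minEnclosingCircle(c); print("tube",e,plane([e[0]],112,"wrist",ps))
c=blob(wm,(240,310,310,326)); rr=cv2.minAreaRect(c); print("card",rr, plane([rr[0]],25,"wrist",ps))
v=np.array(r[0])-r2[0]; print("plinth-bar",v,np.hypot(*v),np.degrees(np.arctan2(v[1],v[0])))
for p in ((511,154,110),): print(project([p],"wrist",ps))
E
```

```text
plinth px [[250.0, 171.0], [254.0, 131.0], [314.0, 138.0], [310.0, 178.0]]
plinth w ((439.2926025390625, 197.29739379882812), (73.0830078125, 47.973690032958984), 64.8047866821289)
bar px [[228.0, 228.0], [317.0, 228.0], [317.0, 254.0], [228.0, 254.0]] 1408.5
bar w ((511.6495666503906, 159.577392578125), (92.92015075683594, 28.781776428222656), 70.7764663696289)
tube ((201.2567596435547, 264.6283874511719), 16.6345157623291) [[514.30000428  77.26434868]]
tube ((341.4246520996094, 278.28765869140625), 16.448522567749023) [[580.05712783 215.88918183]]
card ((274.5, 317.5), (7.0, 55.0), 90.0) [[662.82386811 110.61037378]]
plinth-bar [-72.35696411  37.72000122] 81.59858299932586 152.46677217043873
[[267.22307537 239.42651805]]
```

nudge_tcp(
  offsets=[
    [[0,0,0,0,0,0.14,85],[0,0,0,0,0,0.14,85],[0,0,0,0,0,0.14,85],[0,0,0,0,0,0.14,85],[0,0,0,0,0,0.14,85],[0,0,0,0,0,0.14,85],[0,0,0,0,0,0.14,85],[0,0,0,0,0,0.14,85],[0,0,0,0,0,0.14,85]],
  ],
)

```text
clock: 2.25
eef_pos: [467.7, 175.3, 261.0]
tool_rot: [-3.141, 0.0, 1.539]
force: [0.5, -0.5, 1.1]
width: 85.1
gripper_force: 0.0
```

```bash
python3 - <<'E'
from lib import *
print(delta([490,-215,220],0))
E
```

```text
[[-389.4, 34.6, 41.1], np.float64(-0.032)]
```

nudge_tcp(
  offsets=[
    [[-32.5,3,3.5,0,0,0,85],[-32.5,3,3.5,0,0,0,85],[-32.5,3,3.5,0,0,0,85],[-32.5,3,3.5,0,0,0,85],[-32.5,3,3.5,0,0,0,85],[-32.5,3,3.5,0,0,0,85],[-32.5,3,3.5,0,0,0,85],[-32.5,3,3.5,0,0,0,85],[-32.5,3,3.5,0,0,0,85],[-32.5,3,3.5,0,0,0,85],[-32.5,3,3.5,0,0,0,85],[-32.5,3,3.5,0,0,0,85]],
  ],
)

```text
clock: 3.45
eef_pos: [493.8, -216.6, 218.8]
tool_rot: [-3.141, -0.0, 1.545]
force: [0.2, -0.4, 0.8]
width: 85.1
gripper_force: 0.0
```

```bash
python3 - <<'E'
from lib import *
ps=tool(); im=ctrl.get_image("wrist"); cv2.imwrite("pics/w2.png",im); np.savez("w2.npz",p=ps[0],R=ps[1])
E
```

```text
(no output)
```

View pics/w2.png

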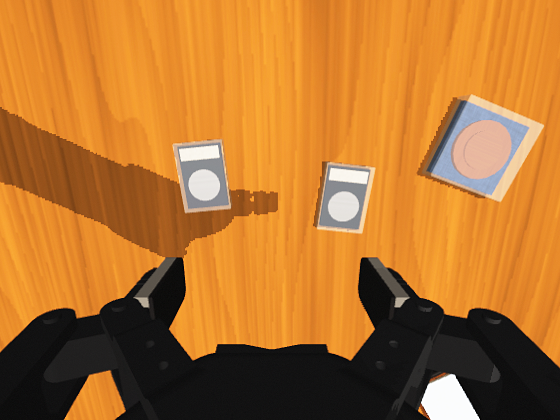

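The wrist view shows case B with corners near (173,145), (221,140), (231,208) and (184,213). Case A's corners are near (327,163), (376,167), (362,234) and (317,228). The medal is to the right at (485,148).

```bash
python3 - <<'E'
from lib import *
im=cv2.imread("pics/w2.png"); d=np.load("w2.npz"); ps=(d["p"],d["R"])
h=cv2.cvtColor(im,cv2.COLOR_BGR2HSV)
for n,b in (("B",(165,130,240,222)),("A",(308,152,385,242))):
  for T in (90,150):
    m=(h[...,1]<T).astype(np.uint8)*255; k=np.zeros_like(m); x0,y0,x1,y1=b; k[y0:y1,x0:x1]=m[y0:y1,x0:x1]
    k=cv2.morphologyEx(k,cv2.MORPH_OPEN,np.ones((3,3)))
    c=max(cv2.findContours(k,0,1)[0],key=cv2.contourArea)
    for z in (7,14):
      r=cv2.minAreaRect(plane(c[:,0],z,"wrist",ps).astype(np.float32)); print(n,T,z,np.round(r[0],1),np.round(r[1],1),round(r[2],1))
for n,q in (("B",[(173,145),(221,140),(231,208),(184,213)]),("A",[(327,163),(376,167),(362,234),(317,228)])):
    P=plane(q,14,"wrist",ps); print(n,P.mean(0),np.linalg.norm(P-np.roll(P,1,0),axis=1))
print(h[180,160:245:3,1].tolist())
E
```

```text
B 90 7 [ 410.6 -204. ] [57.7 83.3] 4.1
B 90 14 [ 412.3 -202.9] [56.5 81.7] 4.1
B 150 7 [ 411.3 -204.2] [59.9 85.5] 4.1
B 150 14 [ 413.  -203.1] [58.7 83.8] 4.1
A 90 7 [ 583.7 -235.4] [83.2 56.5] 82.4
A 90 14 [ 582.  -233.6] [81.5 55.4] 82.4
A 150 7 [ 583.2 -235.3] [85.3 60.2] 82.6
A 150 14 [ 581.4 -233.6] [83.6 59. ] 82.6
B [ 412.47365358 -203.90424289] [81.73012694 55.78674715 81.08813131 58.16389468]
A [ 582.74011742 -234.1963942 ] [80.6164484  57.9011023  84.06297873 57.109029  ]
[209, 205, 211, 211, 211, 206, 210, 77, 19, 16, 8, 7, 9, 7, 7, 7, 7, 8, 7, 7, 16, 12, 84, 203, 208, 204, 207, 210, 202]
```

nudge_tcp(
  offsets=[
    [[0,0,0,0,0,-0.098,85]],
  ],
)

```text
clock: 3.6
eef_pos: [493.2, -218.2, 218.7]
tool_rot: [-3.14, 0.001, 1.64]
force: [-0.1, 0.9, -0.3]
width: 85.0
gripper_force: 0.0
```

```bash
python3 -c "
from lib import *
import math
print(delta([413,-203,30],math.radians(4.1)))"
```

```text
[[21.0, -78.7, 188.8], np.float64(-0.002)]
```

nudge_tcp(
  offsets=[
    [[5.2,-19.7,15,0,0,0,85],[5.2,-19.7,25,0,0,0,85],[5.2,-19.7,30,0,0,0,85],[5.2,-19.6,30,0,0,0,85],[0,0,30,0,0,0,85],[0,0,30,0,0,0,85],[0,0,20,0,0,0,85],[0,0,8,0,0,0,85],[0,0,0,0,0,0,85]],
  ],
)

```text
clock: 4.5
eef_pos: [413.4, -200.2, 30.5]
tool_rot: [-3.14, -0.001, 1.643]
force: [-0.4, 0.5, 0.4]
width: 84.9
gripper_force: 0.0
```

```bash
python3 - <<'E'
from lib import *
ps=tool(); im=ctrl.get_image("wrist"); cv2.imwrite("pics/w3.png",im)
import math
print(delta([413,-203,0],math.radians(4.1)))
h=cv2.cvtColor(im,cv2.COLOR_BGR2HSV)
E
```

```text
[[-2.4, -1.1, 31.3], np.float64(0.0)]
```

View pics/w3.png

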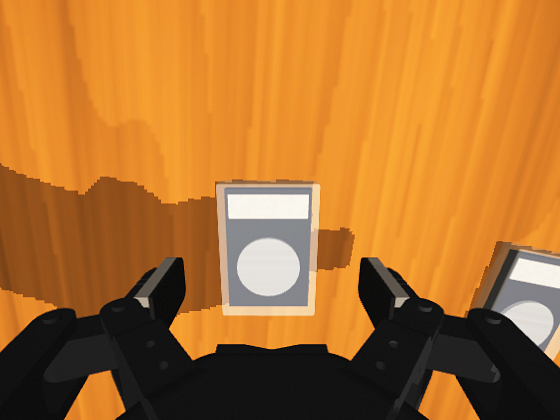

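The case sits centred between the fingers, spanning about (216,183) to (317,315), with the finger mid at about x=272. I'll check the measured centre before descending.

```bash
cat >> lib.py <<'E'
def case(im,ps,b,T=150,z=14):
    h=cv2.cvtColor(im,cv2.COLOR_BGR2HSV); m=(h[...,1]<T).astype(np.uint8)*255; k=np.zeros_like(m); x0,y0,x1,y1=b; k[y0:y1,x0:x1]=m[y0:y1,x0:x1]
    k=cv2.morphologyEx(k,cv2.MORPH_OPEN,np.ones((3,3)))
    c=max(cv2.findContours(k,0,1)[0],key=cv2.contourArea)
    r=cv2.minAreaRect(plane(c[:,0],z,"wrist",ps).astype(np.float32)); return np.round(r[0],1),np.round(r[1],1),round(r[2],1)
E
python3 - <<'E'
from lib import *
print(case(cv2.imread("pics/w3.png"),tool(),(205,172,328,325)))
E
```

```text
(array([ 412.4, -202.4]), array([57.1, 84.4]), 4.1)
```

nudge_tcp(
  offsets=[
    [[-2.2,-0.8,12,0,0,0,85],[0,0,13,0,0,0,85],[0,0,7,0,0,0,85],[0,0,0,0,0,0,85],[0,0,0,0,0,0,70],[0,0,0,0,0,0,60],[0,0,0,0,0,0,50],[0,0,0,0,0,0,50],[0,0,0,0,0,0,50],[0,0,0,0,0,0,50]],
  ],
)

```text
clock: 5.55
eef_pos: [413.9, -203.0, 0.6]
tool_rot: [3.14, 0.0, 1.643]
force: [-0.6, 0.5, 9.6]
width: 56.2
gripper_force: 62.9
```

nudge_tcp(
  offsets=[
    [[0,0,-5,0,0,0,50],[0,0,-15,0,0,0,50],[0,0,-30,0,0,0,50],[0,0,-35,0,0,0,50],[0,0,-35,0,0,0.1,50],[0,0,-30,0,0,0.1,50],[0,0,-25,0,0,0.1,50],[0,0,-5,0,0,0.1,50],[0,0,0,0,0,0.11,50]],
  ],
)

```text
clock: 6.45
eef_pos: [413.9, -202.9, 180.9]
tool_rot: [3.139, -0.001, 1.129]
force: [-0.2, -0.7, -0.9]
width: 56.7
gripper_force: 64.3
```

```bash
python3 - <<'E'
from lib import *
import math
ps=tool(); im=ctrl.get_image("wrist"); cv2.imwrite("pics/w4.png",im)
print(delta([439.3,197.3,180],math.radians(-25.2)))
E
```

```text
[[371.9, -149.2, 0.2], np.float64(-0.006)]
```

View pics/w4.png

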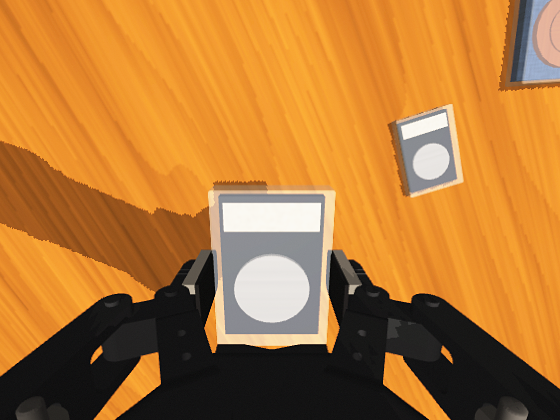

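nudge_tcp(
  offsets=[
    [[20,-8,0,0,0,-0.006,50],[34,-13.6,0,0,0,0,50],[36,-14.4,0,0,0,0,50],[36,-14.4,0,0,0,0,50],[36,-14.4,0,0,0,0,50],[36,-14.4,0,0,0,0,50],[36,-14.4,0,0,0,0,50],[36,-14.4,0,0,0,0,50],[36,-14.4,0,0,0,0,50],[34,-13.6,0,0,0,0,50],[20,-8,0,0,0,0,50],[12,-5,0,0,0,0,50]],
  ],
)

```text
clock: 7.7
eef_pos: [433.3, 199.4, 179.1]
tool_rot: [-3.141, 0.0, 1.143]
force: [-0.0, -0.2, -0.8]
width: 56.4
gripper_force: 64.3
```

nudge_tcp(
  offsets=[
    [[0,0,0,0,0,0,50],[0,0,0,0,0,0,50]],
  ],
)

```text
clock: 7.9
eef_pos: [433.8, 196.0, 179.4]
tool_rot: [3.141, 0.001, 1.138]
force: [-0.0, -0.5, -1.3]
width: 56.0
gripper_force: 64.3
```

```bash
python3 - <<'E'
from lib import *
import math
print(delta([439.3,197.3,70],math.radians(-25.2)))
E
```

```text
[[3.5, 4.4, 109.4], np.float64(0.007)]
```

nudge_tcp(
  offsets=[
    [[1.7,2.2,20,0,0,0.007,50],[1.7,2.2,30,0,0,0,50],[0,0,30,0,0,0,50],[0,0,20,0,0,0,50],[0,0,10,0,0,0,50],[0,0,5,0,0,0,50],[0,0,0,0,0,0,50]],
  ],
)

```text
clock: 8.6
eef_pos: [439.7, 197.8, 64.6]
tool_rot: [3.141, -0.0, 1.13]
force: [0.5, 0.2, 0.3]
width: 56.2
gripper_force: 64.3
```

```bash
python3 - <<'E'
from lib import *
import math
print(delta([439.3,197.3,41],math.radians(-25.2)))
ps=tool(); im=ctrl.get_image("wrist"); cv2.imwrite("pics/w5.png",im)
im=ctrl.get_image("top"); 
c=cv2.resize(im[170:300,160:300],None,fx=4,fy=4,interpolation=cv2.INTER_CUBIC); cv2.imwrite("pics/t5.png",c)
cv2.imwrite("pics/c5.png",np.vstack([cv2.resize(cv2.imread("pics/w5.png"),(420,315)),cv2.resize(c,(420,280))]))
E
```

```text
[[-0.6, -0.2, 23.6], np.float64(-0.001)]
```

View pics/c5.png

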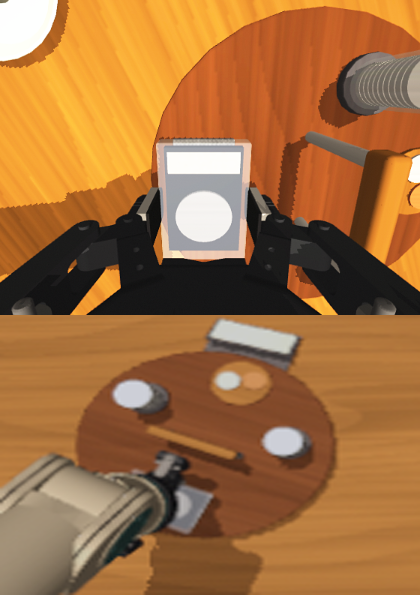

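The wrist part of this picture shows the held case over the plinth, parallel to the handle at the right. The top crop shows the gripper over the plinth, clear of the handle. I'll lower the case gently.

nudge_tcp(
  offsets=[
    [[-0.6,-0.2,10,0,0,0,50],[0,0,7,0,0,0,50],[0,0,3,0,0,0,50],[0,0,0,0,0,0,50]],
  ],
)

```text
clock: 9.1
eef_pos: [438.9, 198.2, 44.3]
tool_rot: [-3.141, -0.0, 1.132]
force: [0.3, -0.6, -0.7]
width: 55.9
gripper_force: 64.3
```

nudge_tcp(
  offsets=[
    [[0,0,1.5,0,0,0,50],[0,0,1,0,0,0,50],[0,0,0,0,0,0,50]],
  ],
)

```text
clock: 9.4
eef_pos: [438.9, 198.1, 41.8]
tool_rot: [-3.142, -0.0, 1.132]
force: [-0.2, -0.7, 0.3]
width: 56.2
gripper_force: 64.3
```

nudge_tcp(
  offsets=[
    [[0,0,1,0,0,0,50],[0,0,0,0,0,0,50]],
  ],
)

```text
clock: 9.6
eef_pos: [438.9, 198.2, 40.8]
tool_rot: [-3.141, 0.0, 1.132]
force: [0.2, -0.3, 0.3]
width: 55.9
gripper_force: 64.3
```

nudge_tcp(
  offsets=[
    [[0,0,0.8,0,0,0,50],[0,0,0,0,0,0,50]],
  ],
)

```text
clock: 9.8
eef_pos: [439.0, 198.2, 40.7]
tool_rot: [-3.141, -0.001, 1.131]
force: [-1.6, -0.2, 6.7]
width: 56.2
gripper_force: 65.2
```

nudge_tcp(
  offsets=[
    [[0,0,0,0,0,0,58],[0,0,0,0,0,0,62],[0,0,0,0,0,0,66],[0,0,0,0,0,0,74],[0,0,0,0,0,0,78],[0,0,-10,0,0,0,78],[0,0,-30,0,0,0,78],[0,0,-45,0,0,0,78],[0,0,-45,0,0,0,82],[0,0,-30,0,0,0,85],[0,0,0,0,0,0,85]],
  ],
)

```text
clock: 10.9
eef_pos: [441.3, 198.3, 204.2]
tool_rot: [3.137, -0.006, 1.132]
force: [0.5, 0.0, -0.8]
width: 85.3
gripper_force: 0.0
```

```bash
python3 - <<'E'
from lib import *
ps=tool(); im=ctrl.get_image("wrist"); cv2.imwrite("pics/w6.png",im)
import math
print(delta([581.4,-233.6,180],math.radians(-7.4)))
q=project([(439.3,197.3,54)],"wrist",ps)[0]; print(q)
x,y=q.astype(int); print(case(im,ps,(x-45,y-58,x+45,y+58),T=110,z=54))
E
```

```text
[[-331.1, 311.6, 21.7], np.float64(-0.31)]
[269.12100111 199.5011827 ]
(array([439.4, 198.3]), array([83.4, 56.8]), 65.0)
```

View pics/w6.png

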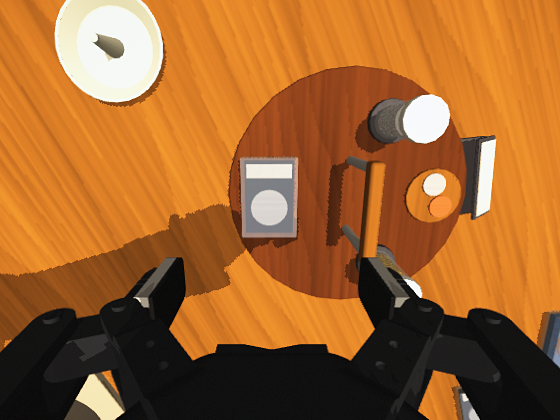

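The picture shows the first case flat on the plinth at (269,198). It measures (439.4,198.3), with its long side at 65.0° against the plinth's 64.8°. The ledge card is at (485,177). Next is case A.

nudge_tcp(
  offsets=[
    [[-20,18,0,0,0,0,85],[-30,28,2,0,0,0,85],[-30,28,2,0,0,0,85],[-30,28,2,0,0,0,85],[-30,28,2,0,0,0,85],[-30,28,2,0,0,0,85],[-30,28,2,0,0,0,85],[-30,28,2,0,0,0,85],[-30,28,2,0,0,0,85],[-30,28,2,0,0,0,85],[-30,28,2,0,0,0,85],[-20,20,2,0,0,0,85]],
  ],
)

```text
clock: 12.15
eef_pos: [581.4, -248.0, 176.9]
tool_rot: [-3.14, 0.001, 1.129]
force: [-0.1, 0.8, -0.1]
width: 85.4
gripper_force: 0.0
```

nudge_tcp(
  offsets=[
    [[0,0,0,0,0,-0.1,85],[0,0,0,0,0,-0.1,85],[0,0,0,0,0,-0.11,85],[0,0,0,0,0,0,85]],
  ],
)

```text
clock: 12.55
eef_pos: [581.4, -244.5, 177.0]
tool_rot: [-3.139, -0.001, 1.441]
force: [-0.0, 0.1, -1.2]
width: 84.9
gripper_force: 0.0
```

```bash
python3 - <<'E'
from lib import *
import math
print(delta([581.4,-233.6,30],math.radians(-7.4)))
ps=tool(); im=ctrl.get_image("wrist"); cv2.imwrite("pics/w7.png",im)
x,y=project([(581.4,-233.6,14)],"wrist",ps)[0].astype(int); print(x,y,case(im,ps,(x-45,y-58,x+45,y+58)))
E
python3 - <<'E'
from lib import *
im=cv2.imread("pics/w6.png"); h=cv2.cvtColor(im,cv2.COLOR_BGR2HSV)
ps=(np.array([441.3,198.3,204.2]),Ro.from_euler("xyz",[3.137,-.006,1.132]).as_matrix())
m=((h[...,1]<60)&(h[...,2]>170)).astype(np.uint8)*255; k=np.zeros_like(m); k[125:230,463:505]=m[125:230,463:505]
c=max(cv2.findContours(k,0,1)[0],key=cv2.contourArea); print(cv2.boxPoints(cv2.minAreaRect(c)).tolist())
for z in (20,32):
  r=cv2.minAreaRect(plane(c[:,0],z,"wrist",ps).astype(np.float32)); v=np.array(r[0])-[515.5,161.5]; print(z,r,np.degrees(np.arctan2(v[1],v[0])),np.hypot(*v))
E
```

```text
[[10.7, -1.1, 147.0], np.float64(-0.0)]
270 184 (array([ 582.8, -234. ]), array([82.9, 57.2]), 82.4)
[[475.2787170410156, 215.9344482421875], [482.3688659667969, 137.94265747070312], [495.5328063964844, 139.13937377929688], [488.4426574707031, 217.13116455078125]]
20 ((666.0733642578125, 108.45922088623047), (86.44549560546875, 14.810934066772461), 70.81484985351562) -19.405256303252102 159.64229474957938
32 ((658.8572387695312, 114.05172729492188), (83.26222229003906, 14.265604972839355), 70.8147964477539) -18.313472560144344 151.00541874489093
```

nudge_tcp(
  offsets=[
    [[5,0,20,0,0,0,85],[5,0,30,0,0,0,85],[0.5,0,35,0,0,0,85],[0,0,30,0,0,0,85],[0,0,20,0,0,0,85],[0,0,10,0,0,0,85],[0,0,2,0,0,0,85],[0,0,0,0,0,0,85]],
  ],
)

```text
clock: 13.4
eef_pos: [583.8, -234.7, 31.3]
tool_rot: [3.141, 0.0, 1.441]
force: [1.1, -0.4, 1.1]
width: 85.3
gripper_force: 0.0
```

```bash
python3 - <<'E'
from lib import *
import math
ps=tool(); im=ctrl.get_image("wrist"); cv2.imwrite("pics/w8.png",im)
r=case(im,ps,(205,172,328,325)); print(r); print(delta([r[0][0],r[0][1],-1.5],math.radians(r[2]-90 if r[2]>45 else r[2])))
E
```

```text
(array([ 583. , -233.1]), array([83.6, 56.9]), 82.5)
[[1.6, -1.4, 33.4], np.float64(0.001)]
```

nudge_tcp(
  offsets=[
    [[1.3,-1,12,0,0,0,85],[0,0,13,0,0,0,85],[0,0,7,0,0,0,85],[0,0,0,0,0,0,85],[0,0,0,0,0,0,70],[0,0,0,0,0,0,60],[0,0,0,0,0,0,50],[0,0,0,0,0,0,50],[0,0,0,0,0,0,50],[0,0,0,0,0,0,50]],
  ],
)

```text
clock: 14.45
eef_pos: [583.2, -233.4, -0.2]
tool_rot: [3.14, 0.001, 1.442]
force: [0.7, 0.1, 5.3]
width: 56.3
gripper_force: 64.3
```

nudge_tcp(
  offsets=[
    [[0,0,-5,0,0,0,50],[0,0,-15,0,0,0,50],[0,0,-30,0,0,0,50],[0,0,-35,0,0,0,50],[0,0,-35,0,0,0.1,50],[0,0,-30,0,0,0.1,50],[0,0,-25,0,0,0.11,50],[0,0,-5,0,0,0,50],[0,0,0,0,0,0,50]],
  ],
)

```text
clock: 15.35
eef_pos: [583.1, -232.8, 180.0]
tool_rot: [3.14, -0.0, 1.134]
force: [0.6, -0.0, -0.0]
width: 56.3
gripper_force: 63.9
```

```bash
python3 - <<'E'
from lib import *
import math
ps=tool(); im=ctrl.get_image("wrist"); cv2.imwrite("pics/w9.png",im)
w4=cv2.imread("pics/w4.png")
def rows(i):
    m=cv2.inRange(cv2.cvtColor(i,cv2.COLOR_BGR2HSV),(0,0,215),(180,40,255))[180:260,210:335]; ys,xs=np.nonzero(m); return xs.min()+210,xs.max()+210,ys.min()+180,np.median(xs)+210
print(rows(im),rows(w4))
print(delta([439.3,198.2,180],math.radians(-25)))
E
```

```text
(np.int64(222), np.int64(321), np.int64(206), np.float64(272.0)) (np.int64(223), np.int64(320), np.int64(203), np.float64(271.0))
[[329.5, -312.0, -0.8], np.float64(-0.001)]
```

nudge_tcp(
  offsets=[
    [[18,-17,0,0,0,0,50],[28,-26,0,0,0,0,50],[31,-29,0,0,0,0,50],[31,-29,0,0,0,0,50],[31,-29,0,0,0,0,50],[31,-29,0,0,0,0,50],[31,-29,0,0,0,0,50],[31,-29,0,0,0,0,50],[31,-29,0,0,0,0,50],[29,-27,0,0,0,0,50],[24,-23,0,0,0,0,50],[12,-14,0,0,0,0,50]],
  ],
)

```text
clock: 16.6
eef_pos: [439.2, 198.7, 177.4]
tool_rot: [-3.138, 0.002, 1.137]
force: [0.5, -0.2, 0.4]
width: 56.3
gripper_force: 63.9
```

nudge_tcp(
  offsets=[
    [[0,0,0,0,0,0,50],[0,0,0,0,0,0,50]],
  ],
)

```text
clock: 16.8
eef_pos: [441.0, 195.3, 178.2]
tool_rot: [-3.141, 0.002, 1.133]
force: [0.2, -0.3, -0.2]
width: 56.5
gripper_force: 63.9
```

```bash
python3 - <<'E'
from lib import *
import math
print(delta([439.6,199.6,80],math.radians(-25.1)))
E
```

```text
[[3.5, -3.1, 98.2], np.float64(0.0)]
```

nudge_tcp(
  offsets=[
    [[1.8,-1.5,20,0,0,0,50],[1.7,-1.5,30,0,0,0,50],[0,0,25,0,0,0,50],[0,0,15,0,0,0,50],[0,0,8,0,0,0,50],[0,0,0,0,0,0,50],[0,0,0,0,0,0,50]],
  ],
)

```text
clock: 17.5
eef_pos: [441.0, 199.4, 81.5]
tool_rot: [3.141, -0.0, 1.131]
force: [0.5, 0.1, -0.2]
width: 56.0
gripper_force: 63.9
```

```bash
python3 - <<'E'
from lib import *
import math
print(delta([439.6,199.6,57],math.radians(-25.1)))
E
```

```text
[[-0.4, -1.4, 24.4], np.float64(-0.002)]
```

nudge_tcp(
  offsets=[
    [[-0.4,-1.4,10,0,0,0,50],[0,0,8,0,0,0,50],[0,0,4,0,0,0,50],[0,0,0,0,0,0,50]],
  ],
)

```text
clock: 17.9
eef_pos: [438.5, 200.3, 58.4]
tool_rot: [-3.141, 0.001, 1.132]
force: [-0.7, 0.3, -0.4]
width: 56.3
gripper_force: 63.9
```

nudge_tcp(
  offsets=[
    [[0,0,2,0,0,0,50],[0,0,1,0,0,0,50],[0,0,0,0,0,0,50]],
  ],
)

```text
clock: 18.2
eef_pos: [439.0, 200.4, 56.0]
tool_rot: [-3.142, -0.0, 1.132]
force: [-0.3, 0.3, -0.5]
width: 56.5
gripper_force: 63.9
```

```bash
python3 -c "
from lib import *
print(delta([439.6,199.6,54],np.radians(-25.1)))"
```

```text
[[-0.5, 0.9, 2.0], np.float64(-0.001)]
```

nudge_tcp(
  offsets=[
    [[-0.5,0.7,0.7,0,0,0,50],[0,0,0,0,0,0,50]],
  ],
)

```text
clock: 18.4
eef_pos: [439.5, 199.5, 55.4]
tool_rot: [3.141, -0.0, 1.132]
force: [-0.6, -0.9, -0.5]
width: 56.1
gripper_force: 63.9
```

nudge_tcp(
  offsets=[
    [[0,0,0.8,0,0,0,50],[0,0,0,0,0,0,50]],
  ],
)

```text
clock: 18.6
eef_pos: [439.3, 199.7, 54.5]
tool_rot: [-3.141, -0.0, 1.132]
force: [0.4, 0.2, -0.4]
width: 56.6
gripper_force: 63.9
```

nudge_tcp(
  offsets=[
    [[0,0,0.7,0,0,0,50],[0,0,0,0,0,0,50]],
  ],
)

```text
clock: 18.8
eef_pos: [439.4, 199.7, 53.8]
tool_rot: [-3.142, -0.0, 1.132]
force: [0.7, -0.2, -0.9]
width: 56.4
gripper_force: 63.9
```

nudge_tcp(
  offsets=[
    [[0,0,0.6,0,0,0,50],[0,0,0,0,0,0,50]],
  ],
)

```text
clock: 19.0
eef_pos: [439.4, 199.7, 53.7]
tool_rot: [-3.141, -0.001, 1.131]
force: [-1.5, -0.1, 6.4]
width: 56.4
gripper_force: 64.6
```

nudge_tcp(
  offsets=[
    [[0,0,0.6,0,0,0,50],[0,0,0,0,0,0,50]],
  ],
)

```text
clock: 19.2
eef_pos: [439.4, 199.8, 53.7]
tool_rot: [-3.141, -0.002, 1.131]
force: [-2.3, 0.6, 12.9]
width: 56.2
gripper_force: 65.4
```

nudge_tcp(
  offsets=[
    [[0,0,-0.6,0,0,0,50],[0,0,0,0,0,0,58],[0,0,0,0,0,0,62],[0,0,0,0,0,0,66],[0,0,0,0,0,0,74],[0,0,0,0,0,0,78],[0,0,-10,0,0,0,78],[0,0,-30,0,0,0,78],[0,0,-45,0,0,0,78],[0,0,-45,0,0,0,82],[0,0,-20,0,0,0,85],[0,0,0,0,0,0,85]],
  ],
)

```text
clock: 20.4
eef_pos: [441.1, 199.9, 206.4]
tool_rot: [3.138, -0.005, 1.132]
force: [0.6, -0.1, 0.3]
width: 85.3
gripper_force: 0.0
```

nudge_tcp(
  offsets=[
    [[0,0,0,0,0,0,85],[0,0,0,0,0,0,85]],
  ],
)

```text
clock: 20.6
eef_pos: [438.4, 199.6, 202.3]
tool_rot: [-3.14, 0.001, 1.132]
force: [0.9, 0.4, -0.3]
width: 85.2
gripper_force: 0.0
```

```bash
python3 - <<'E'
from lib import *
ps=tool(); im=ctrl.get_image("wrist"); cv2.imwrite("pics/w10.png",im)
q=project([(439.3,198,68)],"wrist",ps)[0]; print(q)
x,y=q.astype(int); print(case(im,ps,(x-48,y-62,x+48,y+62),T=110,z=68))
h=cv2.cvtColor(im,cv2.COLOR_BGR2HSV)
bm=((h[...,0]>6)&(h[...,0]<25)&(h[...,1]>120)&(h[...,2]>140)).astype(np.uint8)*255
k=np.zeros_like(bm); k[150:300,345:400]=bm[150:300,345:400]
cv2.imwrite("pics/c10.png",np.hstack([im[60:320,200:520],cv2.cvtColor(k,cv2.COLOR_GRAY2BGR)[60:320,200:520]]))
print(project([(515.5,161.5,118)],"wrist",ps))
E
```

```text
[272.87582951 201.64592618]
(array([439.6, 199.4]), array([84.1, 56.8]), 64.9)
[[378.45991124 218.11759132]]
```

View pics/c10.png

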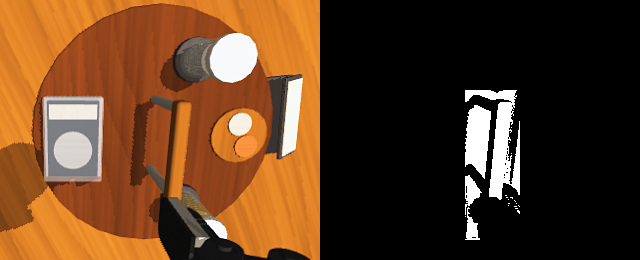

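The picture shows the pile square on the plinth. The upper case measures (439.6,199.4) with its long side at 64.9°, which is 1.1 mm off the lower one. The handle bar lies where predicted, near full-image pixel (378,218).

```bash
python3 -c "
from lib import *
print(delta([515.5,161.5,160],np.radians(-25.1)))
print(ctrl.read_state()['qpos'].round(2))"
```

```text
[[-1.5, 85.9, 42.1], np.float64(-0.001)]
[-1.11  0.62  0.97  2.02 -0.68  0.87 -0.2 ]
```

nudge_tcp(
  offsets=[
    [[-0.5,20,5,0,0,0,85],[-0.5,30,10,0,0,0,85],[-0.5,25,15,0,0,0,85],[0,11,12,0,0,0,85]],
  ],
)

```text
clock: 21.05
eef_pos: [518.0, 159.7, 159.6]
tool_rot: [3.141, 0.002, 1.13]
force: [-1.1, -0.1, 0.1]
width: 85.4
gripper_force: 0.0
```

nudge_tcp(
  offsets=[
    [[0,0,0,0,0,-0.14,85],[0,0,0,0,0,-0.14,85],[0,0,0,0,0,-0.14,85],[0,0,0,0,0,-0.14,85],[0,0,0,0,0,-0.14,85],[0,0,0,0,0,-0.14,85],[0,0,0,0,0,-0.14,85],[0,0,0,0,0,-0.14,85],[0,0,0,0,0,-0.14,85],[0,0,0,0,0,-0.14,85],[0,0,0,0,0,-0.14,85]],
  ],
)

```text
clock: 22.15
eef_pos: [515.8, 161.3, 160.0]
tool_rot: [-3.14, -0.002, 2.677]
force: [-0.3, -0.5, -0.3]
width: 85.2
gripper_force: 0.0
```

```bash
python3 -c "
from lib import *
print(delta([515.5,161.5,160],np.radians(-25.1)))
print(ctrl.read_state()['qpos'].round(2))"
```

```text
[[0.4, 0.1, -0.0], np.float64(1.544)]
[-0.64  0.61  0.43  1.9  -0.38  0.71  1.12]
```

nudge_tcp(
  offsets=[
    [[0,0,0,0,0,-0.14,85],[0,0,0,0,0,-0.14,85],[0,0,0,0,0,-0.14,85],[0,0,0,0,0,-0.14,85],[0,0,0,0,0,-0.14,85],[0,0,0,0,0,-0.14,85],[0,0,0,0,0,-0.14,85],[0,0,0,0,0,-0.14,85],[0,0,0,0,0,-0.14,85],[0,0,0,0,0,-0.14,85],[0,0,0,0,0,-0.14,85],[0,0,0,0,0,-0.06,85]],
  ],
)

```text
clock: 23.35
eef_pos: [515.8, 161.2, 160.0]
tool_rot: [3.139, -0.001, -2.008]
force: [-0.2, -0.5, 0.1]
width: 85.0
gripper_force: 0.0
```

```bash
python3 - <<'E'
from lib import *
print(delta([515.5,161.5,91],np.radians(-25.1)))
print(ctrl.read_state()['qpos'].round(2))
ps=tool(); im=ctrl.get_image("wrist"); cv2.imwrite("pics/w11.png",im)
print(project([(515.5,161.5,118)],"wrist",ps), [project([np.r_[np.array([515.5,161.5])+s*45*np.array([np.cos(np.radians(64.9)),np.sin(np.radians(64.9))]),118]],"wrist",ps).round(0) for s in (-1,1)])
E
```

```text
[[-0.2, 0.2, 69.0], np.float64(0.001)]
[-0.33  0.57 -0.03  1.89  0.03  0.68  2.32]
[[272.13903117 235.28851508]] [array([[272., 167.]]), array([[272., 295.]])]
```

View pics/w11.png

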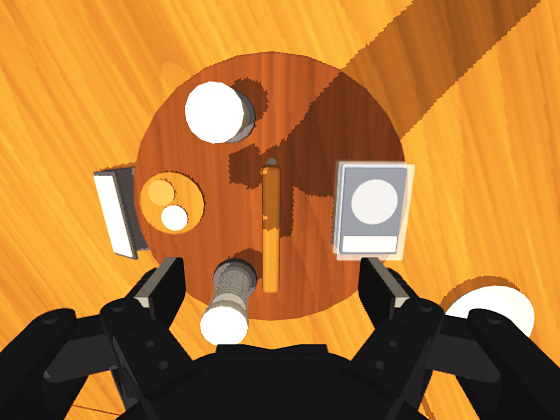

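The bar is upright in view at (271,165)–(271,293), midway between the fingers, with the pile at (375,208) and the tubes clear of them. I'll lower and grip.

nudge_tcp(
  offsets=[
    [[0,0,15,0,0,0,60],[0,0,20,0,0,0,60],[0,0,18,0,0,0,60],[0,0,11,0,0,0,60],[0,0,5,0,0,0,60],[0,0,0,0,0,0,50],[0,0,0,0,0,0,35],[0,0,0,0,0,0,20],[0,0,0,0,0,0,5],[0,0,0,0,0,0,5],[0,0,0,0,0,0,5],[0,0,0,0,0,0,5]],
  ],
)

```text
clock: 24.6
eef_pos: [516.8, 162.0, 93.1]
tool_rot: [-3.141, 0.001, -2.012]
force: [-1.8, -0.2, 6.3]
width: 10.7
gripper_force: 60.1
```

nudge_tcp(
  offsets=[
    [[0,0,0,0,0,0.03,5],[0,0,0,0,0,0.06,5],[0,0,0,0,0,0.09,5],[0,0,0,0,0,0.1,5],[0,0,0,0,0,0.1,5],[0,0,0,0,0,0.1,5],[0,0,0,0,0,0.1,5],[0,0,0,0,0,0.1,5],[0,0,0,0,0,0.09,5],[0,0,0,0,0,0.06,5],[0,0,0,0,0,0.03,5],[0,0,0,0,0,0,5]],
  ],
)

```text
clock: 25.8
eef_pos: [517.3, 161.4, 93.1]
tool_rot: [-3.141, 0.002, -2.873]
force: [-0.5, -0.7, 5.3]
width: 11.1
gripper_force: 60.2
```

nudge_tcp(
  offsets=[
    [[0,0,0,0,0,0.03,5],[0,0,0,0,0,0.06,5],[0,0,0,0,0,0.09,5],[0,0,0,0,0,0.1,5],[0,0,0,0,0,0.1,5],[0,0,0,0,0,0.1,5],[0,0,0,0,0,0.1,5],[0,0,0,0,0,0.1,5],[0,0,0,0,0,0.09,5],[0,0,0,0,0,0.06,5],[0,0,0,0,0,0.03,5],[0,0,0,0,0,0,5]],
  ],
)

```text
clock: 27.0
eef_pos: [517.2, 160.6, 93.1]
tool_rot: [3.142, 0.002, 2.55]
force: [-1.0, -2.5, 6.1]
width: 10.9
gripper_force: 60.3
```

```bash
python3 -c "
from lib import *
print(delta([516.5,162,93],np.radians(-19.1)),ctrl.read_state()['qpos'].round(2),ctrl.read_state()['torque'])"
```

```text
[[1.4, 0.8, 0.1], np.float64(1.313)] [-0.64  0.72  0.44  1.95 -0.54  0.59  1.14] [-0.56644477  0.18331644 -0.05541354]
```

nudge_tcp(
  offsets=[
    [[0.3,0.2,0,0,0,0.03,5],[0,0,0,0,0,0.06,5],[0,0,0,0,0,0.1,5],[0,0,0,0,0,0.1,5],[0,0,0,0,0,0.1,5],[0,0,0,0,0,0.1,5],[0,0,0,0,0,0.1,5],[0,0,0,0,0,0.1,5],[0,0,0,0,0,0.1,5],[0,0,0,0,0,0.1,5],[0,0,0,0,0,0.06,5],[0,0,0,0,0,0.03,5]],
  ],
)

```text
clock: 28.2
eef_pos: [516.4, 160.1, 93.1]
tool_rot: [3.141, 0.002, 1.569]
force: [-2.5, -4.3, 8.5]
width: 10.7
gripper_force: 60.5
```

```bash
python3 -c "
from lib import *
print(delta([516.5,162,93],np.radians(-19.1)),ctrl.read_state()['qpos'].round(2),ctrl.read_state()['torque'])"
```

```text
[[1.9, 0.1, 0.1], np.float64(0.332)] [-0.79  0.8   0.71  1.96 -0.81  0.7   0.42] [-0.83608538  0.55792137  0.09096078]
```

nudge_tcp(
  offsets=[
    [[1,0,0,0,0,0.04,5],[0,0,0,0,0,0.07,5],[0,0,0,0,0,0.08,5],[0,0,0,0,0,0.07,5],[0,0,0,0,0,0.05,5],[0,0,0,0,0,0.02,5],[0,0,0,0,0,0,5],[0,0,0,0,0,0,5]],
  ],
)

```text
clock: 29.0
eef_pos: [516.0, 160.1, 93.1]
tool_rot: [3.141, 0.003, 1.24]
force: [-3.2, -6.5, 7.8]
width: 10.9
gripper_force: 60.6
```

```bash
python3 - <<'E'
from lib import *
s=ctrl.read_state(); print(delta([516.5,162,93],np.radians(-19.1)),s['torque'],np.abs(s['qd']).max())
ps=tool(); w=ctrl.get_image("wrist"); cv2.imwrite("pics/w12.png",w); im=ctrl.get_image("top"); cv2.imwrite("pics/t12.png",im)
cv2.imwrite("pics/c12.png",np.vstack([cv2.resize(w,(400,300)),cv2.resize(im[170:275,160:300],(400,300),interpolation=cv2.INTER_CUBIC)]))
E
```

```text
[[1.9, -0.2, 0.1], np.float64(0.002)] [-1.10174913  0.72238843 -0.06995147] 0.003489060475090309
```

View pics/c12.png

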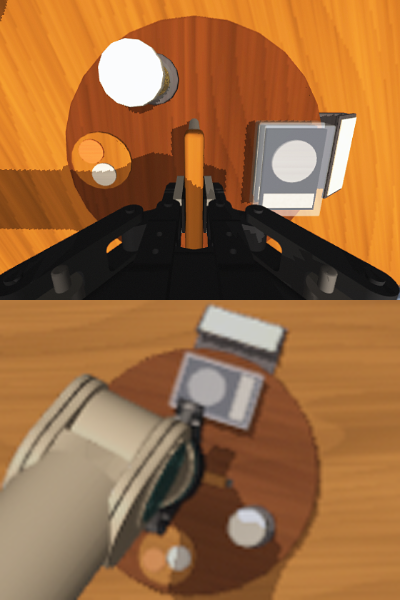

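The pile now stands behind the ledge, with the pile at about (290,165) and the card at about (342,155) in the resized wrist half. The top half agrees. A numeric check follows.

```bash
python3 - <<'E'
from lib import *
ps=tool(); im=cv2.imread("pics/w12.png"); c=case(im,ps,(350,165,456,308),T=110,z=68); print("pile",c)
h=cv2.cvtColor(im,cv2.COLOR_BGR2HSV)
m=((h[...,1]<60)&(h[...,2]>170)).astype(np.uint8)*255; k=np.zeros_like(m); k[150:290,460:505]=m[150:290,460:505]
q=max(cv2.findContours(k,0,1)[0],key=cv2.contourArea)
for z in (20,32):
  r=cv2.minAreaRect(plane(q[:,0],z,"wrist",ps).astype(np.float32)); print(z,r)
ax=np.array([515.5,161.5]); v=c[0]-ax; print(np.degrees(np.arctan2(v[1],v[0])),np.hypot(*v))
t=cv2.imread("pics/t12.png"); h=cv2.cvtColor(t,cv2.COLOR_BGR2HSV)
for n,b,z in (("pile",(217,185,258,220),68),("card",(226,172,264,192),28)):
  m=(h[...,1]<85).astype(np.uint8)*255; k=np.zeros_like(m); x0,y0,x1,y1=b; k[y0:y1,x0:x1]=m[y0:y1,x0:x1]
  q=max(cv2.findContours(k,0,1)[0],key=cv2.contourArea); print(n,cv2.minAreaRect(q),cv2.minAreaRect(plane(q[:,0],z,"top").astype(np.float32)))
E
```

```text
pile (array([593.4, 135.3]), array([90.4, 66.3]), 75.3)
20 ((665.920654296875, 108.17182922363281), (87.115234375, 14.563554763793945), 70.82670593261719)
32 ((658.8062744140625, 114.77298736572266), (82.23368835449219, 13.747505187988281), 70.8267822265625)
-18.589265670476493 82.18789448574526
pile ((233.62387084960938, 207.087158203125), (29.213701248168945, 32.37452697753906), 16.699243545532227) ((577.2587890625, 135.4123992919922), (85.33460998535156, 93.91093444824219), 71.94200134277344)
card ((243.64710998535156, 181.9117889404297), (29.83188247680664, 15.522278785705566), 14.03624439239502) ((655.3267211914062, 108.88945007324219), (90.07241821289062, 46.897342681884766), 74.12106323242188)
```

```bash
python3 - <<'E'
from lib import *
ps=tool(); im=ctrl.get_image("wrist"); h=cv2.cvtColor(im,cv2.COLOR_BGR2HSV)
m=cv2.inRange(h,(95,20,60),(130,140,190)); k=np.zeros_like(m); k[165:308,350:456]=m[165:308,350:456]
k=cv2.morphologyEx(k,cv2.MORPH_OPEN,np.ones((5,5))); c=np.vstack([q for q in cv2.findContours(k,0,1)[0] if cv2.contourArea(q)>100])
print(cv2.minAreaRect(plane(c[:,0],68,"wrist",ps).astype(np.float32)))
# same on earlier pre-turn picture w10 for comparison
im=cv2.imread("pics/w10.png"); p0=(np.array([438.4,199.6,202.3]),Ro.from_euler("xyz",[-3.14,.001,1.132]).as_matrix())
h=cv2.cvtColor(im,cv2.COLOR_BGR2HSV); m=cv2.inRange(h,(95,20,60),(130,140,190)); k=np.zeros_like(m); k[140:264,225:321]=m[140:264,225:321]
k=cv2.morphologyEx(k,cv2.MORPH_OPEN,np.ones((5,5))); c=np.vstack([q for q in cv2.findContours(k,0,1)[0] if cv2.contourArea(q)>100])
print(cv2.minAreaRect(plane(c[:,0],68,"wrist",p0).astype(np.float32)))
s=ctrl.read_state(); print(s["clock"],s["gripper_force"],s["force"],np.abs(s["qd"]).max())
E
```

```text
Traceback (most recent call last):
ValueError: need at least one array to concatenate
```

```bash
python3 - <<'E'
from lib import *
ps=tool(); im=ctrl.get_image("wrist")
for T in (30,50,80): print(T,case(im,ps,(352,165,456,308),T=T,z=68))
s=ctrl.read_state(); print(s["clock"],s["gripper_force"],s["force"],np.abs(s["qd"]).max())
cv2.imwrite("pics/c13.png",cv2.resize(im[140:320,330:530],None,fx=3,fy=3))
E
```

```text
30 (array([594.5, 133.9]), array([88.7, 62. ]), 70.9)
50 (array([593.6, 135.2]), array([90.1, 64.5]), 75.6)
80 (array([593.5, 135.1]), array([90. , 65.1]), 76.0)
29.2 60.56798815727234 [-3.68090389 -5.82265236  8.41819809] 0.002263698175575802
```

View pics/c13.png

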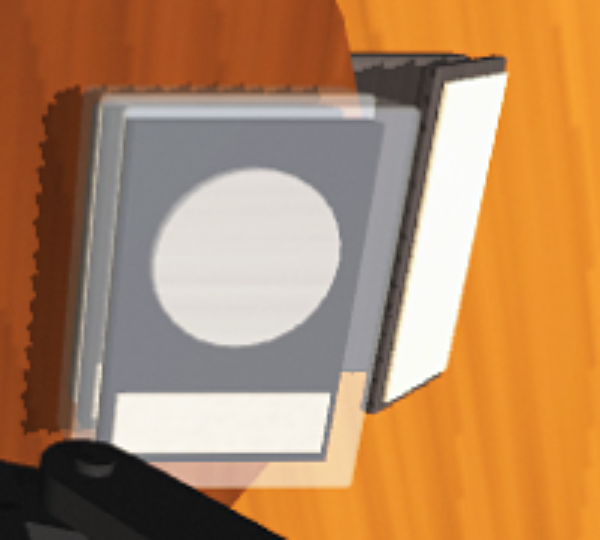

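The pile is square and undisturbed, with its edges parallel to the card and centred behind it. Its T=30 centre of (594.5,133.9) gives a bearing of about -19°, matching the ledge. The deck is at rest and gripped at 60 N, so I'm handing in.

```bash
python3 -c "
from cell import ctrl
print(ctrl.finish_job())"
```

```text
the job is handed in; nothing more can be done
None
```

The job is handed in at about 29 s with no verdict returned: both cases are in a square pile on the plinth (about 1 mm apart), turned to the front behind the ledge within about 1°, with the handle still gripped at about 60 N and the stand at rest.

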